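# Load the denture flask into the lever press and clamp it

## Robot

A 7-joint arm with a two-finger parallel gripper is mounted at the origin on a cart in front of the work surface, level with it; the furniture and walls round the work are solid. World frame = base frame: x ahead of the robot, y to its left, z up, the work surface at z = 0. Lengths are in m, angles in rad, forces in N, time in s.
With the tool pointing down it reaches from about 0.35 to 0.9 m from the base axis. Payload 7.2 kg.
Tool frame: the origin (TCP) lies midway between the tips of the shut fingers; the grasp point (between the pads) lies 19 mm behind it; z points along the fingers, y is the line along which they close (so a half turn about z gives the same grasp; the last joint's range is limited). The gripper opens to 88 mm and grips with 3 to 60 N. Pads are 20 mm wide; open, the fingers measure 115 mm over their backs; the gripper's body (75 mm by 178 mm) begins 61 mm behind the grasp point.
Start: joints at [-1.208, 0.411, -0.013, 1.596, 0.006, 1.134, -0.082], TCP at [0.261, 0.568, 0.223] pointing down, gripper open.
Joint ranges: [-2.95, 2.95], [-0.29, 1.99], [-1.47, 1.44], [0.14, 2.54], [-1.03, 4.17], [0.13, 1.85], [-2.86, 2.86]. Speed limits (rad/s): [2.39, 2.39, 3.01, 3.01, 3.14, 3.14, 3.14].

## Interface

Orientations are given as a unit quaternion [x, y, z, w].
In Python, from workcell import sensors, imaging, job_done gives the robot as it stands.
- The arm moves only by the tool apply_moves, never from a script. Its arguments are lists of equal length, an entry for each row: "delta_pos": the shift along the tool's x, y, z in m, a list of three; "twist": the turn about the tool's z in rad. A call has exactly 8 rows; each row is the pose to reach, as a shift and turn from the pose commanded when the call began, along the tool's axes at that moment; what a row does not reach only later rows make up. A row lasts 1/8 s, in which the tool goes at most 62.5 mm and 10.7 degrees, less where a joint would pass 70% of its speed; a pose out of reach is approached as far as the arm can. A call with a gripper value outside its range is refused whole. "fingers" is the opening, from 0 (shut) to 1 (fully open), set as the call begins (left out, the last holds). The fingers move at their own pace and stop on an object; "grip_force" is the grip in N (left out, the last holds). Time passes only in rows, so rows that repeat a pose let the fingers close, or fill a call up. It gives the time, the measured TCP pose, the force, the opening and the grip force at its end, in the units of the state.
- sensors.sense(): the state, without advancing time (a new reading comes with each control period).
- imaging.read_camera(name): name is "side" or "top"; returns the picture (480x640x3 uint8, red, green, blue); there is no depth.
- imaging.camera_info(name): a dict with "vfov" (degrees; the focal length in pixels is half the picture's height over the tangent of half this angle, whatever the lens; pixels are square), "cx", "cy" (the principal point, pixels), "rvec" (rotation vector, rad) and "tvec" (3), from world to camera coordinates, as OpenCV has them. Camera axes: x right, y down, z forward; pixel columns grow to the right and rows downward; lengths in m; the calibration is good to about 2 mm. A picture is of the moment at which its call begins. camera_info takes no time and is no camera call.
- job_done(): hands the job in; it is judged then, once.
The state is a dict: "clock": time; "joints": joint angles; "joint_velocities": joint speeds; "effort": joint torques, N m; "tcp_pos": TCP position; "ee_rot": TCP orientation; "ft_force": force on the tool from outside, world axes, zero at the start; "ft_torque": the same for the moment, N m; "width": finger opening in m; "finger_force": force on a finger pad.
Only numpy, scipy, OpenCV 4.12 (cv2) and the standard library are available. Lean on these libraries where they do the work, as an engineer would, in place of code of your own. Each camera call takes 0.05 s, during which the arm holds its last target. There are 200 camera calls.

## Task

Put the closed denture flask on the loading shelf of the bench press and slide it, lengthwise and upright, in under the pressure plate and against the spring-loaded rear stop until its near end drops behind the step and it lies flat in the sunk seat. Then swing the clamp lever all the way down so that the plate bears on the flask, and let go; leave the bur block, the plaster bowl, the stone cast and the impression tray where they are.

Things in the scene. Friction and masses are not known exactly. Their poses are not given: they have to be found in the camera images.
- flask: closed denture flask to be pressed: ochre-yellow plastic block with rounded upright corners, a dark parting line round the middle and three bolt heads on top; 96 long (own x) x 66 wide (own y) x 52 mm high, about 0.4 kg; origin at the centre of its underside, z up; either end may go in first
- press: grey-green flask press, fixed to the bench; origin at bench level under the centre of its seat; own +x is the direction in which a flask is pushed in (away from the robot), z up. Two steel columns 17 mm thick at x = 0, y = +58 and -58 mm carry a crosshead over the seat. The shelf, the seat and the crosshead follow as points with the press's axes
- seat_centre (a point): centre of the sunk seat's floor, 30 mm above the bench. At press x = -49.5 mm a step 5 mm up to the loading shelf; at x = +44.5 mm the face of a spring-loaded steel stop, 33 mm high, that yields 8 mm to +x (3.5 N at first, 0.5 N more per mm) and holds a seated flask (centre at x = -1.5 mm) against the step. Side cheeks 70.4 mm apart, 16 mm high above the floor
- shelf_centre (a point): centre of the flat loading shelf's top, 35 mm above the bench; the shelf reaches from press x = -142.5 to -49.5 mm. Side rails 11 mm high above it funnel the flask: about 85 mm apart at the front edge, narrowing to about 70 mm at the seat. A flask pushed in tips nose down over the step, then meets the stop; bearing down on its near end before that is past the step makes it stick
- crosshead (a point): middle of the crosshead: 70 mm deep in x, 148 mm in y, from 122 to 158 mm above the bench, centred over the seat; on it stands a clevis 40 mm deep with the cam, up to 215 mm above the bench
- pressure_plate: steel pressure plate, 86 mm in x, 64 mm in y, 10 mm thick, under the crosshead over the seat. Axes as the press; with the lever up its origin is at the press origin at bench level, its underside 91 mm above that, 4 mm clear of a flask on the shelf. The lever lowers it by up to 11 mm; its springs then press a seated flask with about 25 N
- clamp_lever (a joint): angle of the cam lever in rad: near 0 when raised (45 degrees above level), 1.05 at its lower end stop (15 degrees below level). It stays where it is left; about 4 to 7 N at the knob moves it, most near the end
- lever_pivot (a point): axis of the cam lever: 195 mm above the bench over the seat centre; the lever turns about the press's x axis and points to the press's -y side (right, as seen from the robot). The handle is a 12 mm steel rod
- lever_knob (a point): centre of the lever's black ball knob, 30 mm across, 120 mm from the pivot
- bur_block: bystander: wooden bur block with upright burs, 36 x 70 x 58 mm, origin under its centre
- plaster_bowl: bystander: green mixing bowl, 121 mm across, 70 mm high, origin under its centre
- lower_cast: bystander: white stone cast of a jaw, 60 x 74 x 28 mm, origin under its centre
- impression_tray: bystander: metal impression tray, 80 x 76 x 14 mm, origin under its centre
Mind the look-alikes: they are no part of the job. Of the things that look like the flask, the larger one is meant.

How it is judged:
By the outcome, as a careful person would: the job done as asked, in the order asked, and still so for the second after the job is handed in, with the robot touching nothing.
It also fails if it takes over 72 s, if anything falls off the work surface, if the arm or the gripper's body presses on something with over 40 N, if the wrist force passes 120 N, or if a joint passes its speed limit or range.

## Working session

There is one attempt and no reset: what is moved stays moved. The work goes in short steps, Python scripts to look and compute and a tool call to move; the robot and the scene stay as the last step left them, time stands still between calls to the robot, and variables do not carry over. Pictures are saved under pics/ and viewed, at most 10 in all, crops included, and the job is handed in when it is done.

Besides the shell and the picture viewer there is one more tool, called after "Call:" by a JSON object that holds its "api" and its "payload". apply_moves: Moves the arm, as the interface text tells. Its arguments: {"type":"object","properties":{"delta_pos":{"type":"array","items":{"type":"array","items":{"type":"number"}}},"twist":{"type":"array","items":{"type":"number"}},"fingers":{"type":"number"},"grip_force":{"type":"number"}},"required":["delta_pos","twist"]}

```bash
mkdir -p pics
cat > h.py <<'E'
import numpy as np, cv2
from workcell import sensors, imaging, job_done
def cam(n):
    i=imaging.camera_info(n); f=240/np.tan(np.radians(i['vfov'])/2)
    K=np.array([[f,0,i['cx']],[0,f,i['cy']],[0,0,1.]]); return K,np.array(i['rvec'],float).ravel(),np.array(i['tvec'],float).ravel(),i
def px(n,P):
    K,r,t,_=cam(n); return cv2.projectPoints(np.array(P,float).reshape(-1,1,3),r,t,K,None)[0].reshape(-1,2)
def onz(n,uv,z):
    K,r,t,_=cam(n); R=cv2.Rodrigues(r)[0]; c=-R.T@t
    uv=np.array(uv,float).reshape(-1,2); d=(R.T@np.linalg.inv(K)@np.c_[uv,np.ones(len(uv))].T).T
    return c+d*((z-c[2])/d[:,2])[:,None]
def snap(n,f):
    a=imaging.read_camera(n); cv2.imwrite('pics/'+f,a[:,:,::-1]); return a
E
python3 - <<'E'
from h import *
for n in('top','side'):
    snap(n,n+'0.png'); print(cam(n)[3])
print(sensors.sense())
E
```

```text
{'vfov': 42.10501109437332, 'cx': 315.3556544550976, 'cy': 245.34150612478683, 'rvec': array([ 2.16314294, -2.13345152,  0.16531098]), 'tvec': array([0.08724457, 0.59045549, 1.45049154])}
{'vfov': 52.43873302110033, 'cx': 316.54783365216156, 'cy': 240.50641867491998, 'rvec': array([ 0.29857376, -2.52428056,  1.5727482 ]), 'tvec': array([0.59256327, 0.1701915 , 1.24717521])}
{'clock': 0.1, 'joints': array([-1.20818743,  0.41182919, -0.01269743,  1.5969224 ,  0.00560783,
        1.13426832, -0.0822087 ]), 'joint_velocities': array([-4.90521368e-05, -5.94597919e-04,  1.16485755e-03, -2.52117802e-03,
       -8.91547795e-04,  5.26717071e-05, -2.12513418e-03]), 'effort': array([ 2.87155228e-03, -5.89093566e+01,  6.43813089e-01, -2.91711670e+01,
       -5.38524881e-02,  1.45373537e-02,  5.34389096e-05]), 'tcp_pos': array([0.26086874, 0.56748499, 0.22190299]), 'ee_rot': array([ 2.13739925e-01,  9.76890352e-01, -6.89400077e-04, -9.43089481e-05]), 'ft_force': array([-0.12286614,  0.82396053,  0.03286662]), 'ft_torque': array([ 0.02946705, -0.01962876, -0.01992192]), 'finger_force': 0.0, 'width': 0.08786648510452238}
```

View pics/top0.png

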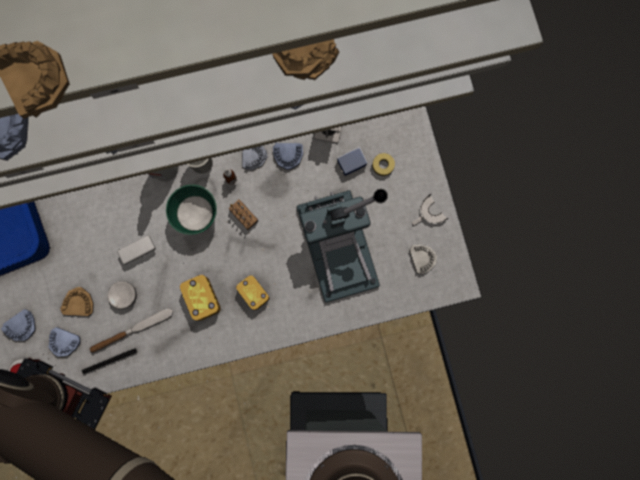

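View pics/side0.png

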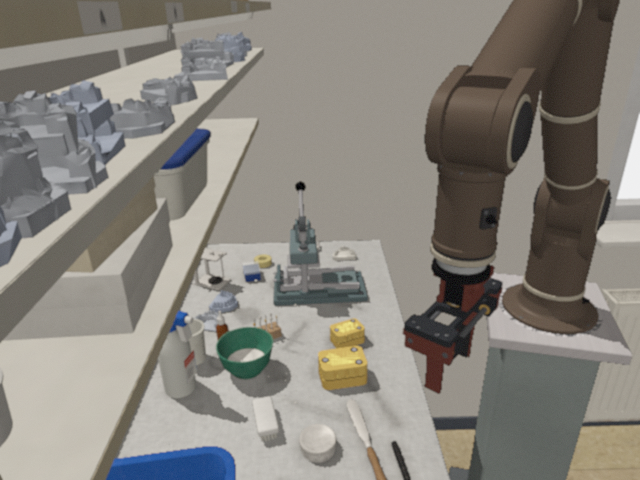

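The larger ochre block is at top (199,298) / side (343,368). The look-alikes are a smaller ochre block at top (252,292) / side (347,333) and a yellow ring at top (384,164). The description says the larger one, so I choose (199,298). The press is at (340,245) with its knob at (380,196). One close crop to check this and measure.

Run:
```python
from h import *
a=cv2.imread('pics/top0.png'); c=a[180:310,170:400]
cv2.imwrite('pics/crop.png',cv2.resize(c,None,fx=3.45,fy=3.45,interpolation=cv2.INTER_CUBIC))
hsv=cv2.cvtColor(a,cv2.COLOR_BGR2HSV)
m=cv2.inRange(hsv,(15,130,90),(32,255,255)); m[:, :170]=0;m[:,280:]=0;m[:260]=0;m[330:]=0
n,l,s,ce=cv2.connectedComponentsWithStats(m)
for i in range(1,n):
    if s[i,4]>100:
        p=np.argwhere(l==i)[:,::-1].astype(np.float32); r=cv2.minAreaRect(p); b=cv2.boxPoints(r); print(s[i],r,onz('top',b,.052).round(4).tolist())
```

```text
[ 180  275   39   45 1033] ((198.9881591796875, 297.171630859375), (40.30769729614258, 29.384618759155273), 67.38013458251953) [[0.4907, 0.4184, 0.052], [0.5183, 0.3557, 0.052], [0.4313, 0.316, 0.052], [0.4042, 0.3783, 0.052]]
[237 276  32  34 574] ((252.00001525878906, 292.5000305175781), (30.60932159423828, 21.312509536743164), 52.12501525878906) [[0.486, 0.2853, 0.052], [0.5175, 0.2466, 0.052], [0.4611, 0.2008, 0.052], [0.43, 0.2395, 0.052]]
```

View pics/crop.png

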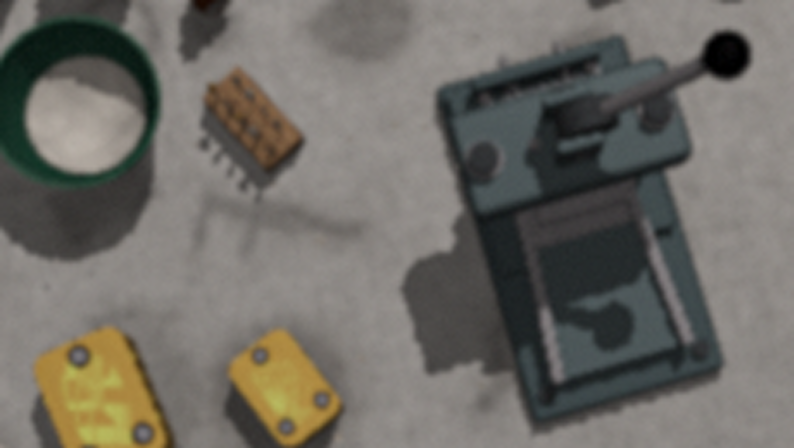

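The crop confirms the choice: the larger block sits at left with three bolt heads. The press's crosshead top corners are at crop (445,118), (487,216), (692,157), (657,58) and the knob at (727,54).

Run:
```python
from h import *
from scipy.optimize import least_squares
cr=lambda u,v:((u+.5)/3.45-.5+170,(v+.5)/3.45-.5+180)
P=np.array([[.035,.074,.158],[-.035,.074,.158],[-.035,-.074,.158],[.035,-.074,.158],[0,-.0849,.2799]])
uv=np.array([cr(445,118),cr(487,216),cr(692,157),cr(657,58),cr(727,54)])
def T(p,Q):
    c,s=np.cos(p[2]),np.sin(p[2]); return np.c_[p[0]+c*Q[:,0]-s*Q[:,1],p[1]+s*Q[:,0]+c*Q[:,1],Q[:,2]]
f=lambda p:np.r_[(px('top',T(p,P))-uv).ravel(),(px('side',T(p,P[4:]))-[300,186.5]).ravel()]
r=least_squares(f,[.6,0,0],loss='soft_l1'); print(r.x,f(r.x).round(1))
p=r.x
S=np.array([[-.1425,.0425,.035],[-.0495,.035,.035],[-.0495,-.035,.035],[-.1425,-.0425,.035]])
F=np.array([[-.048,.033,.052],[.048,.033,.052],[.048,-.033,.052],[-.048,-.033,.052]])
# flask fit: mask-based silhouettes in both views
from scipy.spatial import ConvexHull
def mask(n):
    a=cv2.imread(f'pics/{n}0.png'); h=cv2.cvtColor(a,cv2.COLOR_BGR2HSV); m=cv2.inRange(h,(12,110,60),(34,255,255))
    x0,x1,y0,y1=(170,228,262,335) if n=='top' else (310,375,345,395)
    z=np.zeros_like(m); z[y0:y1,x0:x1]=m[y0:y1,x0:x1]; z=cv2.morphologyEx(z,cv2.MORPH_CLOSE,np.ones((5,5)));return z>0
M={n:mask(n) for n in('top','side')}
def ren(q,n):
    rr=.008;pts=[]
    for sx in(-1,1):
        for sy in(-1,1):
            for t in np.linspace(0,2*np.pi,16):
                for z in(0,.052): pts.append([sx*(.048-rr)+rr*np.cos(t),sy*(.033-rr)+rr*np.sin(t),z])
    h=cv2.convexHull(px(n,T(q,np.array(pts))).astype(np.float32)); im=np.zeros((480,640),np.uint8)
    cv2.fillConvexPoly(im,np.round(h*16).astype(np.int32),1,shift=4); return im>0
from scipy.optimize import minimize
g=lambda q:sum((ren(q,n)^M[n]).sum() for n in M)
best=min((minimize(g,[.462,.367,y],method='Nelder-Mead',options=dict(initial_simplex=[[.462,.367,y],[.47,.367,y],[.462,.375,y],[.462,.367,y+.1]])) for y in(.3,.42,.5)),key=lambda r:r.fun)
q=best.x; print(q,best.fun,[M[n].sum() for n in M])
np.save('press.npy',p);np.save('flask.npy',q)
out=[]
for n in('top','side'):
    a=cv2.imread(f'pics/{n}0.png'); a=cv2.resize(a,None,fx=3,fy=3,interpolation=cv2.INTER_CUBIC)
    for pp,Q in((p,S),(p,P[:4]),(q,F),(q,F*[1,1,0])): cv2.polylines(a,[np.round((px(n,T(pp,Q))+.5)*3-.5).astype(np.int32)],True,(0,0,255),1)
    out.append(a[520:940,520:1180] if n=='top' else a[680:1190,780:1180])
w=800;h=600
im=np.zeros((600,800,3),np.uint8)
o=cv2.resize(out[0],(440,280));im[:280,:440]=o; o=out[1];o=cv2.resize(o,(360,459));im[:459,440:]=o
cv2.imwrite('pics/ov.png',im)
```

```text
[0.63178646 0.05302816 0.30697825] [ 0.  -0.1 -3.1  1.2  1.3 -0.6  2.  -1.4 -3.1  0.8  0.1 -2.5]
[0.46024782 0.36760282 0.43369223] 341.0 [np.int64(1207), np.int64(1843)]
```

View pics/ov.png

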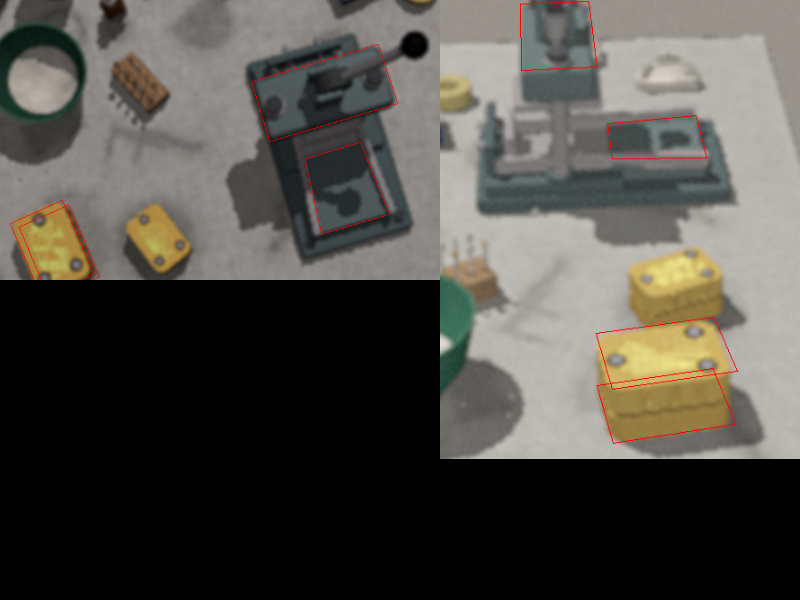

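Overlays are a few pixels off in both views (top crosshead right by about 2 px, flask left by about 2 px), which suggests lens distortion. I'll test straight edges.

Run:
```python
from h import *
def edge(n,p,q,N=60,w=6):
    g=cv2.GaussianBlur(cv2.cvtColor(cv2.imread(f'pics/{n}0.png'),cv2.COLOR_BGR2GRAY),(0,0),1).astype(np.float32)
    p,q=np.array(p,float),np.array(q,float); d=(q-p)/np.linalg.norm(q-p); nn=np.array([-d[1],d[0]])
    s=np.linspace(0,np.linalg.norm(q-p),N); t=np.arange(-w,w+.1,.25)
    X=p+s[:,None,None]*d+t[None,:,None]*nn
    v=cv2.remap(g,X[...,0].astype(np.float32),X[...,1].astype(np.float32),1)
    gr=np.abs(np.gradient(v,axis=1)); o=t[gr.argmax(1)]
    c=np.polyfit(s,o,2)
    for _ in range(4):
        r=np.abs(o-np.polyval(c,s)); k=r<max(.6,1.5*np.median(r)); c=np.polyfit(s[k],o[k],2)
    print(n,p,q,'sag',-c[0]*s[-1]**2/4,'inl',k.mean(), 'rms',np.std((o-np.polyval(c,s))[k]),'off',o[k][0],o[k][-1],'nrm',nn)
edge('top',(100,388),(478,298))
edge('top',(430,110),(479,296))
edge('top',(5,190),(470,86))
edge('top',(5,168),(505,60))
edge('side',(382,245),(440,475))
edge('side',(255,50),(70,310))
```

```text
top [100. 388.] [478. 298.] sag -0.37110790097563745 inl 0.9 rms 0.2816173991490069 off 5.0 -1.25 nrm [0.23162053 0.97280621]
top [430. 110.] [479. 296.] sag 0.10557039698025152 inl 1.0 rms 0.23849311418063016 off 3.75 -1.75 nrm [-0.96700716  0.2547492 ]
top [  5. 190.] [470.  86.] sag -8.4771251764979 inl 0.5666666666666667 rms 0.4892878277478227 off -3.75 5.5 nrm [0.21826354 0.97588986]
top [  5. 168.] [505.  60.] sag 2.6703661247509354 inl 0.6666666666666666 rms 0.2869394229153224 off 2.5 -4.5 nrm [0.21113088 0.9774578 ]
side [382. 245.] [440. 475.] sag -0.5668590264494161 inl 0.7333333333333333 rms 0.28642812356387043 off 1.25 -6.0 nrm [-0.96964449  0.24451905]
side [255.  50.] [ 70. 310.] sag 4.381418999189397 inl 0.7166666666666667 rms 2.0607318381453705 off -3.5 2.0 nrm [-0.81479084 -0.57975502]
```

Run:
```python
from h import *
s=sensors.sense(); from scipy.spatial.transform import Rotation as R
M=R.from_quat(s['ee_rot']).as_matrix(); t=s['tcp_pos']
pts=[t+M@np.array([x,y,0]) for y in(-.0575,-.044,.044,.0575) for x in(-.01,.01)]
a=cv2.imread('pics/side0.png'); a=cv2.resize(a[150:400,240:515],None,fx=2.9,fy=2.4*2.9/2.4,interpolation=cv2.INTER_CUBIC)
q=px('side',pts);print(q.round(1).tolist())
for u in q: cv2.circle(a,tuple(((u-[240,150]+.5)*2.9-.5).round().astype(int)),2,(0,255,0),-1)
a=a[:600]
cv2.imwrite('pics/sc.png',a);print(a.shape)
def rect(n,box):
    a=cv2.imread(f'pics/{n}0.png'); h=cv2.cvtColor(a,cv2.COLOR_BGR2HSV)
    return h[box[1]:box[3],box[0]:box[2]]
print(px('side',[[.460,.367,.052]]),px('top',[[.460,.367,.052]]))
```

```text
[[458.6, 348.2], [470.8, 353.2], [454.8, 352.6], [467.2, 357.8], [428.0, 384.4], [441.0, 390.5], [423.5, 389.8], [436.6, 396.1]]
(600, 798, 3)
[[342.9640155  356.35389541]] [[199.01147464 297.55506122]]
```

View pics/sc.png

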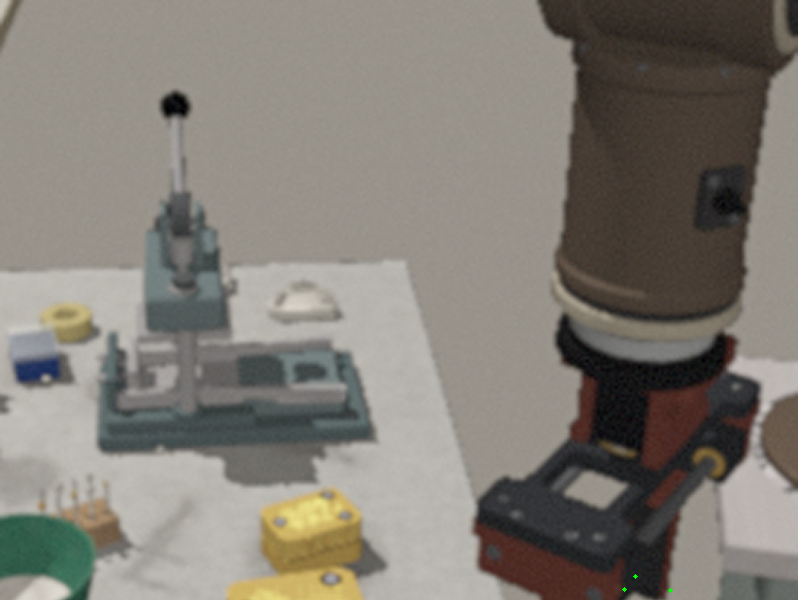

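Side crop: crosshead +y face corners at (147,290), (222,291), (222,330), (147,330), knob at (175,105). The projected fingertips coincide with the fingers within about 2 px. Refitting with both views.

Run:
```python
from h import *
from scipy.optimize import least_squares
cr=lambda u,v:((u+.5)/3.45-.5+170,(v+.5)/3.45-.5+180)
cs=lambda u,v:((u+.5)/2.9-.5+240,(v+.5)/2.9-.5+150)
P=np.array([[.035,.074,.158],[-.035,.074,.158],[-.035,-.074,.158],[.035,-.074,.158]])
uv=np.array([cr(445,118),cr(487,216),cr(692,157),cr(657,58),cr(727,54)])
Q=np.array([[.035,.074,.158],[-.035,.074,.158],[-.035,.074,.122],[.035,.074,.122]])
us=np.array([cs(147,290),cs(222,291),cs(222,330),cs(147,330),cs(175,105)])
def T(p,Q):
    c,s=np.cos(p[2]),np.sin(p[2]); return np.c_[p[0]+c*Q[:,0]-s*Q[:,1],p[1]+s*Q[:,0]+c*Q[:,1],Q[:,2]]
def f(p):
    k=np.array([[0,-.12*np.cos(np.pi/4-p[3]),.195+.12*np.sin(np.pi/4-p[3])]])
    return np.r_[(px('top',T(p,np.r_[P,k]))-uv-p[4:6]).ravel(),(px('side',T(p,np.r_[Q,k]))-us-p[6:8]).ravel(),p[4:8]*1.0,p[3]*20]
r=least_squares(f,[.63,.05,.3,0,0,0,0,0],loss='soft_l1'); print(r.x.round(4));print(f(r.x).round(1))
# top-only / side-only
for nm,sl in(('top',slice(0,10)),('side',slice(10,20))):
    rr=least_squares(lambda p:f(np.r_[p,0,0,0,0,0])[sl],[.63,.05,.3]); print(nm,rr.x.round(4),f(np.r_[rr.x,0,0,0,0,0])[sl].round(1))
# flask: top face by brightness in top view
a=cv2.imread('pics/top0.png'); h=cv2.cvtColor(a,cv2.COLOR_BGR2HSV)[270:325,175:225]
print(h[::5,::5,2])
```

```text
[ 0.6326  0.0526  0.3027  0.0951  0.3984 -0.2851  0.1257  0.7274]
[-0.1 -0.3 -3.4  1.1  1.1 -0.5  1.9 -1.4 -0.2  0.7 -1.3  1.8  1.   0.2
  1.3 -0.6 -0.6  0.7 -0.1 -0.7  0.4 -0.3  0.1  0.7  1.9]
top [0.6317 0.0516 0.3114] [ 0.6  0.1 -2.3  1.4  2.  -0.8  2.5 -1.5 -2.5  0.7]
side [0.634  0.048  0.2951] [-1.4  1.6  0.8  0.1  1.1 -0.7 -0.7  0.5  0.2 -2.6]
[[137 142 143 140 138 128 124 123 131 127]
 [139 139 140 138 129 158 123 124 121 132]
 [135 142 138 140 148 168 169 112 119 127]
 [138 155 170 130 129 171 169  72 116 115]
 [137 139 167 173 177 179 174 154 115 116]
 [142 108 168 172 174 172 170 171  91 117]
 [136  75 152 169 170 172 178 170 143 113]
 [135 105  79 169 182 183 181 112 157  96]
 [128 131  71 168  89 176 171 168 165  81]
 [128 141  83 107 108 172 159  67  53 126]
 [134 139 131  68  92  52  55  64  68 132]]
```

Press ≈ (0.6325, 0.052, yaw 0.303), flask ≈ (0.461, 0.367, yaw 0.434). That's good enough for the first reach.

Call:
{"api": "apply_moves", "payload": {"delta_pos": [[-0.04,-0.015,0],[-0.09,-0.033,0],[-0.14,-0.052,0],[-0.19,-0.07,0],[-0.24,-0.089,0.02],[-0.265,-0.0985,0.06],[-0.2655,-0.0986,0.1],[-0.2655,-0.0986,0.1]], "twist": [-0.15,-0.3,-0.45,-0.6,-0.75,-0.865,-0.865,-0.865], "fingers": 1.0, "grip_force": 25}}

```text
clock: 1.1
tcp_pos: [0.4595, 0.3655, 0.1197]
ee_rot: [-0.215, 0.977, -0.002, -0.003]
ft_force: [-0.0, 0.5, -0.4]
width: 0.0878
finger_force: 0.0
```

```bash
cat >> h.py <<'E'
from scipy.spatial.transform import Rotation as R
PR=np.array([.6325,.052,.303])
def st():
    s=sensors.sense(); M=R.from_quat(s['ee_rot']).as_matrix()
    d=s['tcp_pos'][:2]-PR[:2]; c,n=np.cos(PR[2]),np.sin(PR[2])
    print('t',s['clock'],'tcp',s['tcp_pos'].round(4),'yaw_y',np.arctan2(M[1,1],M[0,1]).round(4),'press xy',(c*d[0]+n*d[1]).round(4),(-n*d[0]+c*d[1]).round(4),'F',s['ft_force'].round(1),'w',s['width'].round(4),'q',s['joints'].round(2))
    return s,M
def go(target,yaw=None):
    "delta in tool axes to world target; twist to tool-y yaw"
    s,M=st(); print('delta',(M.T@(np.array(target)-s['tcp_pos'])).round(4), 'twist',None if yaw is None else round(-(yaw-np.arctan2(M[1,1],M[0,1])),4))
def pw(x,y,z): c,n=np.cos(PR[2]),np.sin(PR[2]); return [PR[0]+c*x-n*y,PR[1]+n*x+c*y,z]
E
python3 - <<'E'
from h import *
go([.461,.367,.022],2.005); snap('side','s1.png')
a=cv2.imread('pics/s1.png')[270:430,280:420]; cv2.imwrite('pics/s1c.png',cv2.resize(a,None,fx=3.7,fy=3.7,interpolation=cv2.INTER_CUBIC))
E
```

```text
Traceback (most recent call last):
  File "h.py", line 23, in go
    s,M=st(); print('delta',(M.T@(np.array(target)-s['tcp_pos'])).round(4), 'twist',None if yaw is None else round(-(yaw-np.arctan2(M[1,1],M[0,1])),4))
        ~~^^
  File "h.py", line 19, in st
    print('t',s['clock'],'tcp',s['tcp_pos'].round(4),'yaw_y',np.arctan2(M[1,1],M[0,1]).round(4),'press xy',(c*d[0]+n*d[1]).round(4),(-n*d[0]+c*d[1]).round(4),'F',s['ft_force'].round(1),'w',s['width'].round(4),'q',s['joints'].round(2))
                                                                                                                                                                                             ^^^^^^^^^^^^^^^^
AttributeError: 'float' object has no attribute 'round'
```

Call:
{"api": "apply_moves", "payload": {"delta_pos": [[0,0,0.025],[0,0,0.045],[0,0,0.065],[0,0,0.085],[0,0,0.1],[0,0,0.1],[0,0,0.1],[0,0,0.1]], "twist": [0,0,0,0,0,0,0,0]}}

```text
clock: 2.1
tcp_pos: [0.4615, 0.3679, 0.0236]
ee_rot: [-0.215, 0.977, 0.0, 0.001]
ft_force: [0.8, 0.1, 0.4]
width: 0.088
finger_force: 0.0
```

Call:
{"api": "apply_moves", "payload": {"delta_pos": [[0,0,0],[0,0,0],[0,0,0],[0,0,0],[0,0,0],[0,0,0],[0,0,0],[0,0,0]], "twist": [0,0,0,0,0,0,0,0], "fingers": 0.5, "grip_force": 25}}

```text
clock: 3.1
tcp_pos: [0.4608, 0.3681, 0.0229]
ee_rot: [-0.216, 0.976, 0.0, 0.0]
ft_force: [-3.6, 3.9, 4.5]
width: 0.0658
finger_force: 25.0
```

```bash
sed -i "s/s\['width'\].round(4)/round(float(s['width']),4),round(float(s['finger_force']),1)/" h.py
python3 - <<'E'
from h import *
go(pw(-.098,0,.15),PR[2]+np.pi/2)
E
```

```text
t 3.1 tcp [0.4608 0.3681 0.0229] yaw_y 2.0054 press xy -0.0695 0.353 F [-3.6  3.9  4.5] w 0.0658 25.0 q [-0.7   0.59 -0.08  1.85  0.07  0.7   1.19]
delta [ 0.0745 -0.3461 -0.1274] twist 0.1316
```

Call:
{"api": "apply_moves", "payload": {"delta_pos": [[0,0,-0.05],[0.01,-0.03,-0.1],[0.025,-0.085,-0.12],[0.04,-0.14,-0.127],[0.055,-0.195,-0.127],[0.065,-0.25,-0.127],[0.073,-0.305,-0.127],[0.0745,-0.346,-0.127]], "twist": [0,0,0.02,0.05,0.08,0.11,0.1316,0.1316]}}

```text
clock: 4.1
tcp_pos: [0.5379, 0.0176, 0.1484]
ee_rot: [-0.149, 0.989, -0.001, -0.002]
ft_force: [0.4, 0.3, -4.5]
width: 0.0655
finger_force: 25.0
```

Call:
{"api": "apply_moves", "payload": {"delta_pos": [[0,0,0],[0,0,0],[0,0,0],[0,0,0.0],[0,0,0.0],[0,0,0.0],[0,0,0],[0,0,0]], "twist": [0,0,0,0,0,0,0,0]}}

```text
clock: 5.1
tcp_pos: [0.5391, 0.0222, 0.1497]
ee_rot: [-0.151, 0.989, 0.0, 0.0]
ft_force: [0.1, 0.1, -5.2]
width: 0.0659
finger_force: 25.0
```

Run:
```python
from h import *
go(pw(-.098,0,.060),PR[2]+np.pi/2)
o=[cv2.imread('pics/'+('top2.png' if n=='top' else 'side2.png')) for n in('top','side') if snap(n,n+'2.png') is not None]
a=cv2.resize(o[0][180:310,280:410],(400,400),interpolation=cv2.INTER_CUBIC); b=cv2.resize(o[1][170:320,250:400],(400,400),interpolation=cv2.INTER_CUBIC)
cv2.imwrite('pics/v2.png',np.hstack([a,b]))
```

```text
t 5.1 tcp [0.5391 0.0222 0.1497] yaw_y 1.8733 press xy -0.0981 -0.0006 F [ 0.1  0.1 -5.2] w 0.0659 25.0 q [-0.17  0.34  0.05  1.89 -0.02  0.91  1.76]
delta [-0.      0.0006  0.0897] twist -0.0004
```

View pics/v2.png

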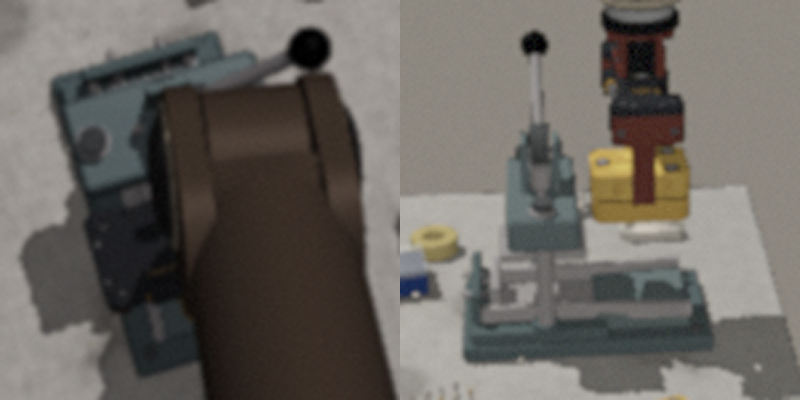

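The view shows the flask upright in the fingers, in front of the crosshead and over the shelf, with the knob still up. Lowering.

Call:
{"api": "apply_moves", "payload": {"delta_pos": [[0,0,0.02],[0,0,0.045],[0,0,0.065],[0,0,0.08],[0,0,0.085],[0,0,0.088],[0,0,0.0905],[0,0,0.0905]], "twist": [0,0,0,0,0,0,0,0]}}

```text
clock: 6.2
tcp_pos: [0.5393, 0.0223, 0.0594]
ee_rot: [-0.151, 0.989, 0.0, 0.0]
ft_force: [-0.6, 0.9, -5.2]
width: 0.0657
finger_force: 25.0
```

Call:
{"api": "apply_moves", "payload": {"delta_pos": [[0,0,0],[0,0,0],[0,0,0],[0,0,0.0],[0,0,0.0],[0,0,0.0],[0,0,0],[0,0,0]], "twist": [0,0,0,0,0,0,0,0]}}

```text
clock: 7.2
tcp_pos: [0.5391, 0.0222, 0.0592]
ee_rot: [-0.151, 0.989, 0.0, 0.0]
ft_force: [-1.2, 1.2, -5.8]
width: 0.0661
finger_force: 25.0
```

Run:
```python
from h import *
st()
```

```text
t 7.2 tcp [0.5391 0.0222 0.0592] yaw_y 1.8734 press xy -0.0981 -0.0006 F [-1.2  1.2 -5.8] w 0.0661 25.0 q [-0.16  0.47  0.04  1.96 -0.03  0.71  1.77]
```

Call:
{"api": "apply_moves", "payload": {"delta_pos": [[0,0,0.001],[0,0,0.002],[0,0,0.002],[0,0,0.002],[0,0,0.002],[0,0,0.002],[0,0,0.002],[0,0,0.002]], "twist": [0,0,0,0,0,0,0,0]}}

```text
clock: 8.2
tcp_pos: [0.5391, 0.0222, 0.0579]
ee_rot: [-0.151, 0.989, 0.0, 0.0]
ft_force: [-4.0, 1.0, 5.5]
width: 0.0658
finger_force: 25.0
```

Call:
{"api": "apply_moves", "payload": {"delta_pos": [[0,0,0],[0,0,0],[0,0,0],[0,0,0.0],[0,0,-0.02],[0,0,-0.05],[0,0,-0.08],[0,0,-0.1]], "twist": [0,0,0,0,0,0,0,0], "fingers": 1.0}}

```text
clock: 9.2
tcp_pos: [0.5395, 0.0222, 0.1586]
ee_rot: [-0.151, 0.989, -0.0, 0.001]
ft_force: [0.2, -0.1, 0.1]
width: 0.0879
finger_force: 0.0
```

Run:
```python
from h import *
go(pw(-.19,0,.16),PR[2]+np.pi/2)
```

```text
t 9.2 tcp [0.5395 0.0222 0.1586] yaw_y 1.8734 press xy -0.0977 -0.0007 F [ 0.2 -0.1  0.1] w 0.0879 0.0 q [-0.17  0.33  0.05  1.88 -0.02  0.93  1.76]
delta [ 0.0923  0.0006 -0.0016] twist -0.0004
```

Call:
{"api": "apply_moves", "payload": {"delta_pos": [[0.03,0,0],[0.06,0,0],[0.085,0,0.0],[0.092,0,0.02],[0.092,0,0.05],[0.092,0,0.08],[0.092,0,0.094],[0.092,0,0.094]], "twist": [0,0,0,0,0,0,0,0], "fingers": 0.34}}

```text
clock: 10.2
tcp_pos: [0.4508, -0.0053, 0.0626]
ee_rot: [-0.151, 0.989, 0.0, -0.001]
ft_force: [-0.2, 0.1, -0.5]
width: 0.0302
finger_force: 0.0
```

Call:
{"api": "apply_moves", "payload": {"delta_pos": [[-0.01,0,0],[-0.02,0,0],[-0.026,0,0.0],[-0.032,0,0],[-0.038,0,0],[-0.044,0,0],[-0.048,0,0],[-0.048,0,0]], "twist": [0,0,0,0,0,0,0,0]}}

```text
clock: 11.2
tcp_pos: [0.4942, 0.0087, 0.0626]
ee_rot: [-0.151, 0.989, 0.0, -0.003]
ft_force: [-9.6, -1.2, 7.1]
width: 0.03
finger_force: 4.1
```

Run:
```python
from h import *
st(); snap('side','side3.png')
a=cv2.resize(cv2.imread('pics/side3.png')[170:320,250:400],(600,600),interpolation=cv2.INTER_CUBIC)
cv2.imwrite('pics/v3.png',a)
```

```text
t 11.2 tcp [0.4942 0.0087 0.0626] yaw_y 1.8734 press xy -0.1449 -0.0 F [-9.6 -1.2  7.1] w 0.03 4.1 q [-0.15  0.41  0.05  2.06 -0.03  0.68  1.79]
```

View pics/v3.png

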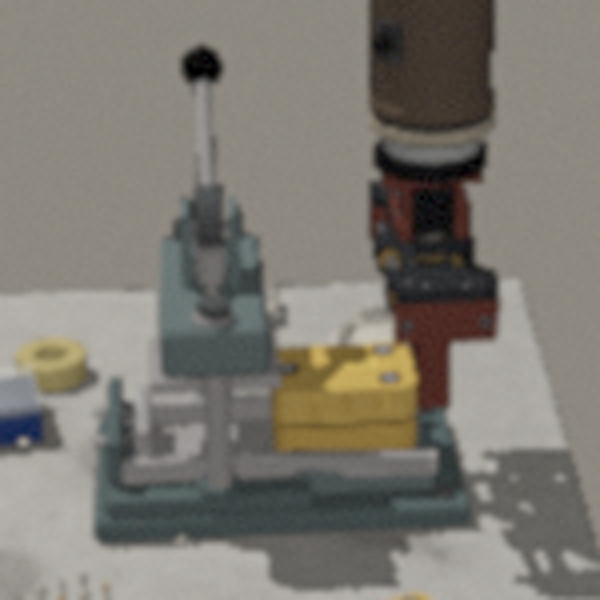

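The fingers touch the flask's near end; the flask is flat on the shelf between the rails, nose just at the plate (crop 275,360). The tool is bearing down by about 7 N, so I'll relieve that upward before pushing further.

Call:
{"api": "apply_moves", "payload": {"delta_pos": [[0.003,0,0],[0.006,0,-0.002],[0.006,0,-0.006],[0.004,0,-0.006],[0.002,0,-0.006],[0,0,-0.007],[-0.002,0,-0.008],[-0.004,0,-0.008]], "twist": [0,0,0,0,0,0,0,0]}}

```text
clock: 12.25
tcp_pos: [0.5005, 0.0104, 0.0709]
ee_rot: [-0.151, 0.989, 0.0, -0.001]
ft_force: [-4.5, -0.1, -0.0]
width: 0.0299
finger_force: 1.9
```

Call:
{"api": "apply_moves", "payload": {"delta_pos": [[-0.002,0,0],[-0.004,0,0],[-0.006,0,0],[-0.008,0,0],[-0.01,0,0],[-0.012,0,0],[-0.014,0,0],[-0.016,0,0]], "twist": [0,0,0,0,0,0,0,0]}}

```text
clock: 13.25
tcp_pos: [0.5158, 0.0151, 0.0712]
ee_rot: [-0.151, 0.989, 0.0, -0.0]
ft_force: [-6.3, -1.1, 3.1]
width: 0.03
finger_force: 3.0
```

Run:
```python
from h import *
st()
```

```text
t 13.25 tcp [0.5158 0.0151 0.0712] yaw_y 1.8735 press xy -0.1224 -0.0004 F [-6.3 -1.1  3.1] w 0.03 3.0 q [-0.16  0.42  0.05  2.01 -0.03  0.72  1.78]
```

Call:
{"api": "apply_moves", "payload": {"delta_pos": [[-0.002,0,-0.001],[-0.005,0,-0.001],[-0.008,0,-0.001],[-0.011,0,-0.0015],[-0.014,0,-0.0015],[-0.017,0,-0.002],[-0.019,0,-0.002],[-0.021,0,-0.002]], "twist": [0,0,0,0,0,0,0,0]}}

```text
clock: 14.25
tcp_pos: [0.5364, 0.0215, 0.0732]
ee_rot: [-0.151, 0.989, 0.0, 0.0]
ft_force: [-4.3, -0.2, -1.6]
width: 0.0296
finger_force: 1.9
```

Call:
{"api": "apply_moves", "payload": {"delta_pos": [[-0.002,0,-0.001],[-0.004,0,-0.001],[-0.006,0,-0.001],[-0.008,0,-0.0015],[-0.01,0,-0.0015],[-0.012,0,-0.002],[-0.013,0,-0.002],[-0.014,0,-0.002]], "twist": [0,0,0,0,0,0,0,0]}}

```text
clock: 15.25
tcp_pos: [0.5495, 0.0256, 0.0751]
ee_rot: [-0.151, 0.989, 0.0, -0.0]
ft_force: [-4.0, 0.8, -1.3]
width: 0.0297
finger_force: 1.9
```

Run:
```python
from h import *
st(); snap('side','side4.png')
```

```text
t 15.25 tcp [0.5495 0.0256 0.0751] yaw_y 1.8735 press xy -0.0871 -0.0005 F [-4.   0.8 -1.3] w 0.0297 1.9 q [-0.17  0.46  0.05  1.93 -0.03  0.76  1.77]
```

Call:
{"api": "apply_moves", "payload": {"delta_pos": [[0.004,0,0],[0.005,0,-0.003],[0.005,0,-0.007],[0.002,0,-0.007],[-0.002,0,-0.007],[-0.005,0,-0.007],[-0.008,0,-0.0075],[-0.011,0,-0.0075]], "twist": [0,0,0,0,0,0,0,0]}}

```text
clock: 16.3
tcp_pos: [0.5597, 0.0287, 0.0822]
ee_rot: [-0.151, 0.989, -0.0, -0.001]
ft_force: [-2.6, -0.4, -1.5]
width: 0.0297
finger_force: 1.3
```

Call:
{"api": "apply_moves", "payload": {"delta_pos": [[-0.002,0,0],[-0.004,0,0],[-0.006,0,0],[-0.008,0,0],[-0.009,0,0],[-0.01,0,0],[-0.01,0,0],[-0.01,0,0]], "twist": [0,0,0,0,0,0,0,0]}}

```text
clock: 17.3
tcp_pos: [0.5697, 0.0318, 0.0827]
ee_rot: [-0.151, 0.989, 0.0, 0.0]
ft_force: [-2.0, -0.8, -1.4]
width: 0.0303
finger_force: 1.0
```

Run:
```python
from h import *
st()
```

```text
t 17.3 tcp [0.5697 0.0318 0.0827] yaw_y 1.8734 press xy -0.066 -0.0006 F [-2.  -0.8 -1.4] w 0.0303 1.0 q [-0.18  0.48  0.05  1.87 -0.03  0.79  1.76]
```

Call:
{"api": "apply_moves", "payload": {"delta_pos": [[-0.001,0,0],[-0.002,0,0],[-0.003,0,0],[-0.004,0,0],[-0.005,0,0],[-0.006,0,0],[-0.006,0,0],[-0.006,0,0]], "twist": [0,0,0,0,0,0,0,0]}}

```text
clock: 18.3
tcp_pos: [0.5743, 0.0332, 0.0823]
ee_rot: [-0.151, 0.989, -0.0, -0.001]
ft_force: [-5.4, -2.2, -0.6]
width: 0.0297
finger_force: 2.8
```

Run:
```python
from h import *
st()
```

```text
t 18.3 tcp [0.5743 0.0332 0.0823] yaw_y 1.8733 press xy -0.0612 -0.0005 F [-5.4 -2.2 -0.6] w 0.0297 2.8 q [-0.18  0.48  0.05  1.86 -0.03  0.8   1.76]
```

Call:
{"api": "apply_moves", "payload": {"delta_pos": [[-0.001,0,0],[-0.0015,0,0],[-0.002,0,0],[-0.0025,0,0],[-0.003,0,0],[-0.0035,0,0],[-0.004,0,0],[-0.004,0,0]], "twist": [0,0,0,0,0,0,0,0]}}

```text
clock: 19.3
tcp_pos: [0.5767, 0.0339, 0.0819]
ee_rot: [-0.151, 0.989, -0.0, -0.003]
ft_force: [-9.2, -2.8, 0.9]
width: 0.03
finger_force: 4.6
```

Run:
```python
from h import *
st()
```

```text
t 19.3 tcp [0.5767 0.0339 0.0819] yaw_y 1.873 press xy -0.0587 -0.0006 F [-9.2 -2.8  0.9] w 0.03 4.6 q [-0.18  0.49  0.05  1.85 -0.03  0.81  1.76]
```

Call:
{"api": "apply_moves", "payload": {"delta_pos": [[-0.001,0,0],[-0.0015,0,0],[-0.002,0,0],[-0.0025,0,0],[-0.003,0,0],[-0.0035,0,0],[-0.004,0,0],[-0.004,0,0]], "twist": [0,0,0,0,0,0,0,0]}}

```text
clock: 20.3
tcp_pos: [0.5796, 0.0349, 0.0816]
ee_rot: [-0.15, 0.989, -0.0, -0.004]
ft_force: [-11.1, -3.4, 1.7]
width: 0.0299
finger_force: 5.8
```

Run:
```python
from h import *
st(); snap('side','side5.png')
a=cv2.resize(cv2.imread('pics/side5.png')[195:315,265:385],(600,600),interpolation=cv2.INTER_CUBIC)
cv2.imwrite('pics/v5.png',a)
```

```text
t 20.3 tcp [0.5796 0.0349 0.0816] yaw_y 1.8729 press xy -0.0556 -0.0006 F [-11.1  -3.4   1.7] w 0.0299 5.8 q [-0.18  0.5   0.05  1.84 -0.03  0.81  1.76]
```

View pics/v5.png

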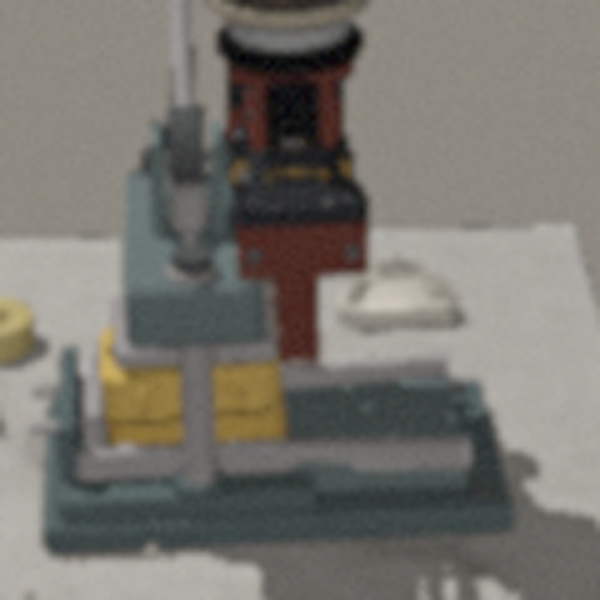

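The side crop shows the flask under the plate with its near end at (285,400). It's pressed about 5 mm into the spring but probably held up by friction on the fingers. It's past the step now, so I'll ease the near end down.

Call:
{"api": "apply_moves", "payload": {"delta_pos": [[0,0,0.0005],[0,0,0.001],[0,0,0.0015],[0,0,0.002],[0,0,0.0025],[0,0,0.003],[0,0,0.003],[0,0,0.003]], "twist": [0,0,0,0,0,0,0,0]}}

```text
clock: 21.35
tcp_pos: [0.5789, 0.0346, 0.0784]
ee_rot: [-0.15, 0.989, -0.0, -0.004]
ft_force: [-13.4, -3.2, 2.2]
width: 0.0301
finger_force: 6.7
```

Run:
```python
from h import *
st()
```

```text
t 21.35 tcp [0.5789 0.0346 0.0784] yaw_y 1.8728 press xy -0.0564 -0.0006 F [-13.4  -3.2   2.2] w 0.0301 6.7 q [-0.18  0.5   0.05  1.84 -0.03  0.81  1.76]
```

Call:
{"api": "apply_moves", "payload": {"delta_pos": [[0.001,0,0],[0.002,0,0],[0.003,0,0],[0.004,0,0],[0.005,0,0],[0.006,0,0],[0.007,0,0],[0.007,0,0]], "twist": [0,0,0,0,0,0,0,0]}}

```text
clock: 22.35
tcp_pos: [0.5772, 0.0341, 0.0802]
ee_rot: [-0.151, 0.989, 0.0, 0.001]
ft_force: [-1.1, 0.5, -0.7]
width: 0.03
finger_force: 0.5
```

Run:
```python
from h import *
st()
```

```text
t 22.35 tcp [0.5772 0.0341 0.0802] yaw_y 1.8735 press xy -0.0581 -0.0006 F [-1.1  0.5 -0.7] w 0.03 0.5 q [-0.18  0.49  0.05  1.86 -0.03  0.8   1.76]
```

Call:
{"api": "apply_moves", "payload": {"delta_pos": [[0.01,0,0],[0.03,0,0],[0.06,0,0],[0.08,0,-0.03],[0.08,0,-0.08],[0.08,0,-0.13],[0.08,0,-0.18],[0.08,0,-0.23]], "twist": [0,0,0,0,0,0,0,0], "fingers": 0.0}}

```text
clock: 23.35
tcp_pos: [0.4997, 0.0099, 0.3119]
ee_rot: [-0.151, 0.989, 0.0, 0.001]
ft_force: [0.2, 0.4, -0.5]
width: 0.0006
finger_force: 0.0
```

Run:
```python
from h import *
st(); snap('side','side6.png')
a=cv2.resize(cv2.imread('pics/side6.png')[240:310,275:375],(800,560),interpolation=cv2.INTER_CUBIC)
cv2.imwrite('pics/v6.png',a)
```

```text
t 23.35 tcp [0.4997 0.0099 0.3119] yaw_y 1.8733 press xy -0.1393 -0.0006 F [ 0.2  0.4 -0.5] w 0.0006 0.0 q [-0.18  0.12  0.07  1.77 -0.01  1.25  1.77]
```

View pics/v6.png

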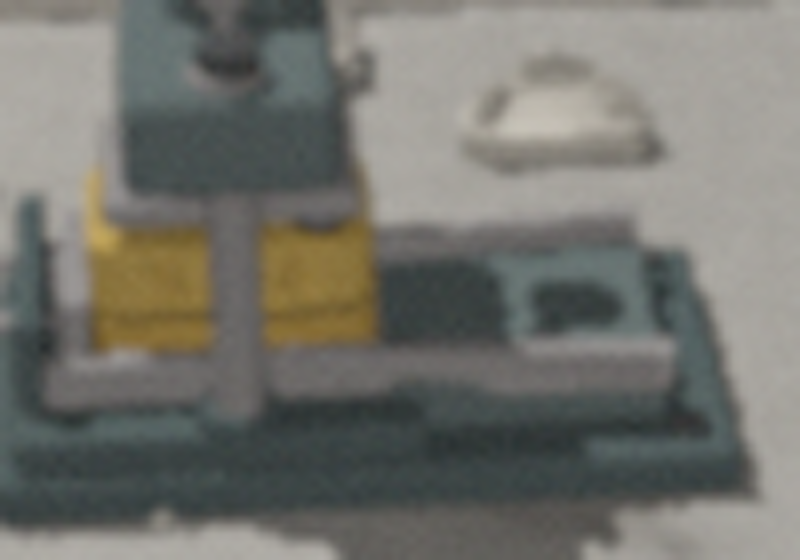

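The flask lies under the plate, near end at (378,300). The parting line looks slightly steeper than the plate edge, so I'll check tilt numerically.

Run:
```python
from h import *
g=cv2.cvtColor(cv2.imread('pics/side6.png'),cv2.COLOR_BGR2GRAY).astype(float)
X=[];Y=[]
for u in list(range(289,300))+list(range(309,321)):
    c=g[274:286,u]; k=c.argmin(); 
    if 0<k<11:
        a,b,d=c[k-1:k+2]; X.append(u);Y.append(274+k+.5*(a-d)/(a-2*b+d))
print(np.round(Y,1)); s=np.polyfit(X,Y,1); print('meas slope',s[0],'at289,320',np.polyval(s,[289,320]))
for nm,zr in(('seat',.056),('tilt',.061)):
    e=px('side',[pw(.0465,.033,.056),pw(-.0495,.033,zr)]); print(nm,e.round(1).tolist(),(e[1,1]-e[0,1])/(e[1,0]-e[0,0]))
# plate lower edge check
e=px('side',[pw(.043,.032,.091),pw(-.043,.032,.091)]);print('plate low edge',e.round(1).tolist())
```

```text
[279.3 279.4 279.9 279.5 279.4 279.1 283.8 279.  279.1 279.1 279.1 279.1
 279.1 279.  278.9 278.8 278.5 283.  282.6 282.8 278.1 277.9 277. ]
meas slope -0.007242967562003537 at289,320 [279.74249766 279.51796567]
seat [[286.8, 279.4], [322.9, 277.7]] -0.04732409090942398
tilt [[286.8, 279.4], [322.9, 276.0]] -0.09252977339017794
plate low edge [[287.5, 267.6], [320.2, 266.1]]
```

Slope and position match the seated prediction (parting line about -0.055 against -0.047 seated and -0.093 tilted), so it is seated. Now the knob.

Run:
```python
from h import *
def P(n):
    K,r,t,_=cam(n); return K@np.c_[cv2.Rodrigues(r)[0],t]
def knob(n,f,box):
    g=cv2.cvtColor(cv2.imread(f),cv2.COLOR_BGR2GRAY); x0,y0,x1,y1=box
    m=(g[y0:y1,x0:x1]<45).astype(np.uint8); k,l,s,c=cv2.connectedComponentsWithStats(m); i=1+s[1:,4].argmax(); print(n,s[i],c[i]+[x0,y0]); return c[i]+[x0,y0]
a=knob('top','pics/top0.png',(368,184,392,208)); b=knob('side','pics/side0.png',(290,176,312,194))
X=cv2.triangulatePoints(P('top'),P('side'),a.reshape(2,1),b.reshape(2,1)); X=(X[:3]/X[3]).ravel()
d=X[:2]-PR[:2];c,n=np.cos(PR[2]),np.sin(PR[2]);print(X,'press',c*d[0]+n*d[1],-n*d[0]+c*d[1],'ang',np.pi/4-np.arctan2(X[2]-.195,n*d[0]-c*d[1]))
print(px('top',X),px('side',X))
go([X[0],X[1],.32],PR[2]+np.pi/2)
```

```text
top [  5   6  14  12 136] [379.80882353 195.63235294]
side [ 6  6  9  8 49] [299.87755102 185.81632653]
[ 0.66013859 -0.03397414  0.2723623 ] press 0.0007261493586991317 -0.09030457909392721 ang 0.0770376734340924
[[379.8107923  195.64183906]] [[299.8656394  185.81429014]]
t 23.4 tcp [0.5023 0.01   0.3185] yaw_y 1.8731 press xy -0.1368 -0.0012 F [2.5 0.2 5.1] w 0.0001 0.0 q [-0.18  0.12  0.07  1.76 -0.01  1.25  1.77]
delta [-0.1376 -0.089   0.0002] twist -0.0007
```

Call:
{"api": "apply_moves", "payload": {"delta_pos": [[-0.025,-0.016,0],[-0.05,-0.032,0],[-0.075,-0.048,0],[-0.1,-0.065,0],[-0.125,-0.081,0],[-0.137,-0.089,0],[-0.137,-0.089,0],[-0.137,-0.089,0]], "twist": [0,0,0,0,0,0,0,0]}}

```text
clock: 24.4
tcp_pos: [0.6567, -0.034, 0.3097]
ee_rot: [-0.151, 0.989, 0.0, 0.0]
ft_force: [-0.2, -0.4, 0.3]
width: 0.0001
finger_force: 0.0
```

Run:
```python
from h import *
st()
```

```text
t 24.4 tcp [ 0.6567 -0.034   0.3097] yaw_y 1.8735 press xy -0.0026 -0.0893 F [-0.2 -0.4  0.3] w 0.0001 0.0 q [-0.1   0.41  0.12  1.39 -0.05  1.34  1.89]
```

Call:
{"api": "apply_moves", "payload": {"delta_pos": [[-0.002,0,0.012],[-0.0025,-0.001,0.022],[-0.0025,-0.006,0.03],[-0.0025,-0.011,0.037],[-0.0025,-0.015,0.044],[-0.0025,-0.019,0.052],[-0.0025,-0.023,0.06],[-0.0025,-0.024,0.063]], "twist": [0,0,0,0,0,0,0,0]}}

```text
clock: 25.4
tcp_pos: [0.6674, -0.0592, 0.247]
ee_rot: [-0.15, 0.989, -0.002, 0.001]
ft_force: [1.3, -5.7, 6.0]
width: 0.0005
finger_force: 3.2
```

Run:
```python
from h import *
st()
```

```text
t 25.4 tcp [ 0.6674 -0.0592  0.247 ] yaw_y 1.8712 press xy 0.0001 -0.1166 F [ 1.3 -5.7  6. ] w 0.0005 3.2 q [-0.06  0.47  0.12  1.45 -0.05  1.22  1.93]
```

Call:
{"api": "apply_moves", "payload": {"delta_pos": [[0,-0.003,0.008],[0,-0.006,0.016],[0,-0.008,0.024],[0,-0.009,0.032],[0,-0.01,0.04],[0,-0.009,0.048],[0,-0.008,0.056],[0,-0.008,0.06]], "twist": [0,0,0,0,0,0,0,0]}}

```text
clock: 26.4
tcp_pos: [0.6691, -0.0636, 0.1861]
ee_rot: [-0.151, 0.989, 0.0, -0.0]
ft_force: [1.4, -2.8, 5.0]
width: 0.0004
finger_force: 2.5
```

Run:
```python
from h import *
st()
```

```text
t 26.4 tcp [ 0.6691 -0.0636  0.1861] yaw_y 1.8738 press xy 0.0004 -0.1212 F [ 1.4 -2.8  5. ] w 0.0004 2.5 q [-0.05  0.52  0.11  1.52 -0.06  1.11  1.95]
```

Call:
{"api": "apply_moves", "payload": {"delta_pos": [[0,0.001,0.003],[0,0.002,0.006],[0,0.003,0.009],[0,0.003,0.011],[0,0.003,0.012],[0,0.003,0.012],[0,0.003,0.012],[0,0.003,0.012]], "twist": [0,0,0,0,0,0,0,0]}}

```text
clock: 27.4
tcp_pos: [0.6687, -0.0614, 0.1773]
ee_rot: [-0.151, 0.989, -0.0, 0.001]
ft_force: [-4.0, -4.8, 19.0]
width: 0.0005
finger_force: 9.2
```

Run:
```python
from h import *
st()
```

```text
t 27.4 tcp [ 0.6687 -0.0614  0.1773] yaw_y 1.8731 press xy 0.0008 -0.119 F [-4.  -4.8 19. ] w 0.0005 9.2 q [-0.05  0.53  0.11  1.53 -0.06  1.09  1.94]
```

End stop reached (z 0.177, 19 N against 5 N on the way down). Lifting clear.

Call:
{"api": "apply_moves", "payload": {"delta_pos": [[0,0,-0.01],[0,0,-0.03],[0,0,-0.06],[0,0,-0.1],[0.03,0,-0.14],[0.08,0,-0.15],[0.13,0,-0.15],[0.16,0,-0.15]], "twist": [0,0,0,0,0,0,0,0]}}

```text
clock: 28.4
tcp_pos: [0.5131, -0.1078, 0.3243]
ee_rot: [-0.151, 0.989, 0.001, -0.001]
ft_force: [0.7, 0.6, 0.7]
width: 0.0002
finger_force: 0.0
```

Call:
{"api": "apply_moves", "payload": {"delta_pos": [[0,0,0],[0,0,0],[0,0,0],[0,0,0],[0,0,0],[0,0,0],[0,0,0],[0,0,0]], "twist": [0,0,0,0,0,0,0,0]}}

```text
clock: 29.4
tcp_pos: [0.5155, -0.1088, 0.3247]
ee_rot: [-0.151, 0.989, 0.0, 0.0]
ft_force: [0.3, 0.3, 0.2]
width: 0.0004
finger_force: 0.0
```

Run:
```python
from h import *
st(); snap('side','side7.png')
a=cv2.resize(cv2.imread('pics/side7.png')[195:315,255:385],(780,600)[:2],interpolation=cv2.INTER_CUBIC)
cv2.imwrite('pics/v7.png',a)
f=np.radians(-15);print('knob exp',px('side',[pw(0,-.12*np.cos(f),.195+.12*np.sin(f))]))
print('plate low edge',px('side',[pw(.043,.032,.082),pw(-.043,.032,.082)]).round(1).tolist())
```

```text
t 29.4 tcp [ 0.5155 -0.1088  0.3247] yaw_y 1.8734 press xy -0.1596 -0.1186 F [0.3 0.3 0.2] w 0.0004 0.0 q [-0.    0.17  0.14  1.69 -0.02  1.29  2.01]
knob exp [[301.40691141 219.02257492]]
plate low edge [[287.6, 270.6], [320.2, 269.1]]
```

View pics/v7.png

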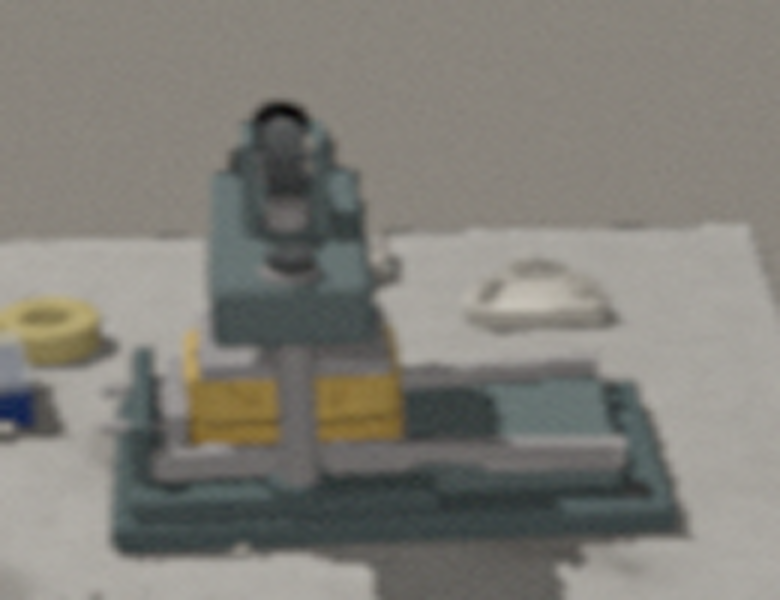

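The lever is down: knob at crop (283,115), i.e. pixel (302,218) against (301,219) predicted for the end stop. The plate bears on the level flask, and the robot is clear.

```bash
python3 -c "
from h import *
print(job_done())"
```

```text
the job is handed in; nothing more can be done
None
```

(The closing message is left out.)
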